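# Set the extruded offcuts in their checking nests

## Robot

A 7-joint arm with a two-finger parallel gripper is mounted at the origin on the work surface. World frame = base frame: x ahead of the robot, y to its left, z up, the work surface at z = 0. Lengths are in m, angles in rad, forces in N, time in s.
With the tool pointing down it reaches from about 0.4 to 0.85 m from the base axis. Payload 4.5 kg.
Tool frame: the origin (TCP) lies midway between the tips of the shut fingers; the grasp point (between the pads) lies 19 mm behind it; z points along the fingers, y is the line along which they close (so a half turn about z gives the same grasp; the last joint's range is limited). The gripper opens to 88 mm and grips with 3 to 60 N. Pads are 18 mm wide; open, the fingers measure 123 mm over their backs; the gripper's body (75 mm by 187 mm) begins 45 mm behind the grasp point.
Start: joints at [-1.305, 0.689, -0.195, 1.565, 0.157, 0.902, -0.215], TCP at [0.144, 0.608, 0.239] pointing down, gripper open.
Joint ranges: [-3.01, 3.01], [-0.46, 2.08], [-1.47, 1.51], [0.13, 2.56], [-1, 4.14], [0.04, 2.09], [-2.66, 2.66]. Speed limits (rad/s): [2.57, 2.57, 3.14, 3.14, 3.14, 3.14, 3.14].

## Interface

Orientations are given as [roll, pitch, yaw] about the fixed x, y, z axes, in that order (R = Rz(yaw) Ry(pitch) Rx(roll)).
In Python, from bench import env, optics, job_done gives the robot as it stands.
- The arm moves only by the tool step_arm, never from a script. Its argument "deltas" is a list of rows, each a list of 3 entries, a list of its own where there are three numbers: the shift along the tool's x, y, z as a fraction of full scale, then the turn about the tool's z as a fraction of full scale, then the closure, from -1 (fully open) to 1 (shut), so that 0 is half open. In form: [[[tx, ty, tz], yaw, fingers], ...]. A call has 1 to 12 rows; each row is the pose to reach, as a shift and turn from the pose commanded when the call began, along the tool's axes at that moment; what a row does not reach only later rows make up. Full scale, the value 1, is 12 cm for a shift and 45 degrees for a turn. A row lasts 1/12 s, in which the tool goes at most 41.7 mm and 7.16 degrees, less where a joint would pass 70% of its speed; a pose out of reach is approached as far as the arm can. A call with a number of a shift or a turn outside -1 to 1 is refused whole. A call with a gripper value outside its range is refused whole. The fingers move at their own pace and stop on an object; the grip force is fixed at half the most. Time passes only in rows, so rows that repeat a pose let the fingers close. It gives the time, the measured TCP pose, the force, the opening and the grip force at its end, in the units of the state.
- env.get_obs(): the state, without advancing time (a new reading comes with each control period).
- optics.snapshot(name): name is "scene" or "side" or "wrist"; returns the picture (420x560x3 uint8, red, green, blue); there is no depth.
- optics.camera_info(name): a dict with "fovy" (degrees; the focal length in pixels is half the picture's height over the tangent of half this angle, whatever the lens; pixels are square), "cx", "cy" (the principal point, pixels), "rvec" (rotation vector, rad) and "tvec" (3), from world to camera coordinates, as OpenCV has them; the wrist camera has in their place "hand_eye" (4x4, takes a point from camera to tool coordinates, whose origin is the TCP and whose axes are the flange's). Camera axes: x right, y down, z forward; pixel columns grow to the right and rows downward; lengths in m; the calibration is good to about 2 mm. The wrist camera is an equidistant fisheye: a pixel r from the principal point sees the ray r / f radians off the axis. A picture is of the moment at which its call begins: read the wrist's pose just before it. camera_info takes no time and is no camera call.
- job_done(): hands the job in; it is judged then, once.
The state is a dict: "t": time; "q": joint angles; "joint_vel": joint speeds; "joint_efforts": joint torques, N m; "position": TCP position; "ee_rot": TCP orientation; "wrist_force": force on the tool from outside, world axes, zero at the start; "moment": the same for the moment, N m; "width": finger opening in m; "gripper_force": force on a finger pad.
Only numpy, scipy, OpenCV 4.12 (cv2) and the standard library are available. Lean on these libraries where they do the work, as an engineer would, in place of code of your own. Each camera call takes 0.05 s, during which the arm holds its last target. There are 200 camera calls.

## Task

Stand each of the four white profile offcuts from the extrusion line in the metal checking nest whose recess matches its shape and size, upright and flat on the recess floor, and let go of it. Do not knock any offcut over, and leave the jar of pellets and the roll of tape where they are.

Things in the scene. Friction and masses are not known exactly. Their poses are not given: they have to be found in the camera images.
- pipe_large_mid (a point): Large round pipe offcut, 56 mm outside and 47 mm inside diameter. White plastic, hollow, open at both ends, 80 mm long, standing on end on the table. This point is its centre, half-way up (40 mm above its foot); z along its length. It weighs 35 to 115 g.
- pipe_small_mid (a point): Small round pipe offcut, 36 mm outside and 29 mm inside diameter. White plastic, hollow, open at both ends, 80 mm long, standing on end on the table. This point is its centre, half-way up (40 mm above its foot); z along its length. It weighs 35 to 115 g.
- square_tube_mid (a point): Square tube offcut, 46 x 46 mm outside, walls 4 mm; x and y square to its faces. White plastic, hollow, open at both ends, 80 mm long, standing on end on the table. This point is its centre, half-way up (40 mm above its foot); z along its length. It weighs 35 to 115 g.
- flat_duct_mid (a point): Flat rectangular duct offcut, 64 mm (along its x) by 30 mm (along its y) outside, walls 4 mm. White plastic, hollow, open at both ends, 80 mm long, standing on end on the table. This point is its centre, half-way up (40 mm above its foot); z along its length. It weighs 35 to 115 g.
- nest_large: Checking nest for the large pipe: round recess of 66 mm diameter in a fixed grey aluminium plate 90 x 90 x 20 mm; the recess is centred and 14 mm deep, with a black floor 6 mm above the table. The origin is the centre of the plate's underside, on the table; x and y along the plate's edges, z up.
- nest_small: Checking nest for the small pipe: round recess of 46 mm diameter in a fixed grey aluminium plate 90 x 90 x 20 mm; the recess is centred and 14 mm deep, with a black floor 6 mm above the table. The origin is the centre of the plate's underside, on the table; x and y along the plate's edges, z up.
- nest_square: Checking nest for the square tube: square recess 56 x 56 mm, sides along x and y, in a fixed grey aluminium plate 90 x 90 x 20 mm; the recess is centred and 14 mm deep, with a black floor 6 mm above the table. The origin is the centre of the plate's underside, on the table; x and y along the plate's edges, z up.
- nest_flat: Checking nest for the flat duct: rectangular recess 74 mm (along its x) by 40 mm (along its y), in a fixed grey aluminium plate 90 x 90 x 20 mm; the recess is centred and 14 mm deep, with a black floor 6 mm above the table. The origin is the centre of the plate's underside, on the table; x and y along the plate's edges, z up.
- pellet_jar: Closed amber jar of pellets with a white lid, 54 mm diameter, 75 mm tall, loose and upright on the table; to be left alone. Origin at the centre of its underside, z up.
- tape_roll: Roll of brown tape lying flat, 70 mm outside diameter, 24 mm tall, loose on the table; to be left alone. Origin at the centre of its underside, z up.
Mind the look-alikes: they are no part of the job. Leave any purple look-alike of the part that bears square_tube_mid alone. Leave any pink look-alike of the nest_flat alone.

How it is judged:
By the outcome, as a careful person would: the job done as asked, in the order asked, and still so for the second after the job is handed in, with the robot touching nothing.
It also fails if it takes over 106 s, if anything falls off the work surface, if the arm or the gripper's body presses on something with over 40 N, if the wrist force passes 120 N, or if a joint passes its speed limit or range.

## Working session

There is one attempt and no reset: what is moved stays moved. The work goes in short steps, Python scripts to look and compute and a tool call to move; the robot and the scene stay as the last step left them, time stands still between calls to the robot, and variables do not carry over. Pictures are saved under pics/ and viewed, at most 14 in all, crops included, and the job is handed in when it is done.

Besides the shell and the picture viewer there is one more tool, called after ">>>" by a JSON object that holds its "op" and its "data". step_arm: Moves the arm, as the interface text tells. Shift numbers are shares of 12 cm and turn numbers shares of 45 degrees, none past 1 either way. Its arguments: {"type":"object","properties":{"deltas":{"type":"array","items":{"type":"array"}}},"required":["deltas"]}

```bash
mkdir -p pics; ls; python3 - <<'E'
from bench import env, optics
import cv2
o=env.get_obs();print(o)
for n in("scene","side","wrist"):
    im=optics.snapshot(n);cv2.imwrite(f"pics/{n}0.png",im[:,:,::-1]);print(n,optics.camera_info(n))
E
```

```text
pics
{'t': 0.0, 'q': array([-1.30519882,  0.68998375, -0.19449838,  1.56632885,  0.15728526,
        0.90251027, -0.21506995]), 'joint_vel': array([ 1.26669587e-04, -2.47286186e-04, -7.52356401e-05,  1.55066582e-04,
       -1.18522761e-03,  7.47153161e-04, -1.51984344e-03]), 'joint_efforts': array([-1.63353525e-04, -5.27557504e+01, -1.26681849e+00, -1.53426647e+01,
       -5.26084006e-02,  6.52159564e-03,  1.80844895e-04]), 'position': array([0.14348848, 0.60765781, 0.23791383]), 'ee_rot': array([-3.13975630e+00,  1.33169742e-04,  2.90988666e+00]), 'wrist_force': array([-0.33374616,  0.74114309,  0.58205219]), 'moment': array([ 0.01134423,  0.02840916, -0.01626981]), 'gripper_force': 0.0, 'width': 0.08825568131978309}
scene {'fovy': 54.174123016717964, 'cx': 279.1951049426271, 'cy': 208.09340605560467, 'rvec': array([ 2.49412237,  0.77630691, -0.19523997]), 'tvec': array([-0.42760857, -0.29834302,  1.26574473])}
side {'fovy': 42.2604502446543, 'cx': 274.7188681127953, 'cy': 219.72908525804806, 'rvec': array([ 2.39035453, -0.02619793,  0.03468818]), 'tvec': array([-0.53708625, -0.00203941,  1.40278946])}
wrist {'fovy': 65.70646984690485, 'cx': 276.47713895939575, 'cy': 206.31583542633433, 'hand_eye': array([[-7.97615463e-05, -9.53010448e-01, -3.02937418e-01,
         7.91070926e-02],
       [ 9.99999405e-01,  2.53696879e-04, -1.06139835e-03,
        -8.96451122e-04],
       [ 1.08837799e-03, -3.02937322e-01,  9.53009861e-01,
        -1.46576061e-01],
       [ 0.00000000e+00,  0.00000000e+00,  0.00000000e+00,
         1.00000000e+00]])}
```

View pics/scene0.png

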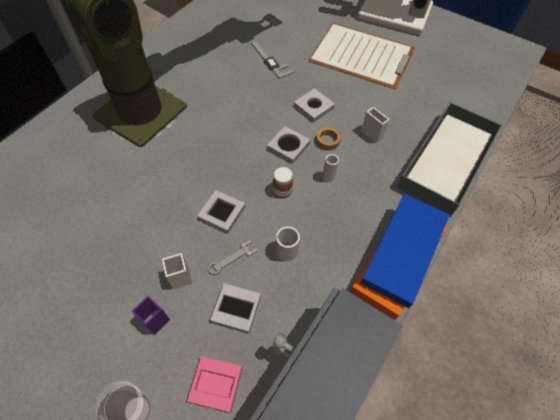

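View pics/side0.png

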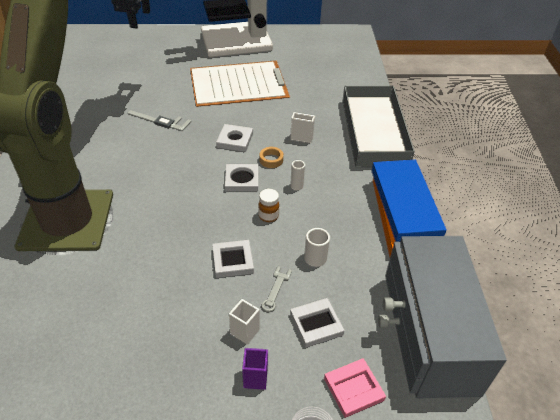

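```bash
cat > h.py <<'E'
import numpy as np, cv2
from scipy.spatial.transform import Rotation as Ro
from bench import env, optics
def ray(name,uv,o=None):
    c=optics.camera_info(name); f=210/np.tan(np.radians(c['fovy'])/2)
    uv=np.atleast_2d(np.array(uv,float)); d=(uv-[c['cx'],c['cy']])/f
    if name=='wrist':
        r=np.linalg.norm(d,axis=1,keepdims=True)+1e-9
        v=np.hstack([d/r*np.sin(r),np.cos(r)])
        H=c['hand_eye']; R=Ro.from_euler('xyz',o['ee_rot']).as_matrix()
        return o['position']+R@H[:3,3], v@H[:3,:3].T@R.T
    R=cv2.Rodrigues(c['rvec'])[0]; v=np.hstack([d,np.ones((len(d),1))])
    return -R.T@c['tvec'], v@R
def plane(name,uv,z,o=None):
    p,v=ray(name,uv,o); return p+v*((z-p[2])/v[:,2])[:,None]
def tri(u1,u2):
    p1,a=ray('scene',u1);p2,b=ray('side',u2);a,b=a[0],b[0]
    s=np.linalg.lstsq(np.c_[a,-b],p2-p1,rcond=None)[0]
    return (p1+a*s[0]+p2+b*s[1])/2, np.linalg.norm(p1+a*s[0]-p2-b*s[1])
E
python3 - <<'E'
from h import *
np.set_printoptions(precision=3,suppress=True)
P=dict(duct=((377,116),(303,117),.08),small=((332,159),(298,165),.08),large=((288,236),(317,237),.08),sq=((175,264),(244,310),.08),
nsm=((315,102),(235,134),.02),nlg=((289,142),(242,175),.02),nsq=((222,210),(233,256),.02),nfl=((237,306),(317,320),.02),jar=((283,175),(268,198),.075),tape=((328,136),(271,155),.024))
for k,(a,b,z) in P.items(): print(k,*tri(a,b),plane('scene',a,z)[0][:2],plane('side',b,z)[0][:2])
E
```

```text
duct [0.628 0.329 0.077] 0.0001102469260595578 [0.629 0.326] [0.628 0.325]
small [0.601 0.125 0.072] 0.0030012047554444465 [0.603 0.12 ] [0.601 0.114]
large [ 0.632 -0.131  0.07 ] 0.0016462591139364937 [ 0.634 -0.135] [ 0.631 -0.14 ]
sq [ 0.462 -0.337  0.076] 0.0004167647319323975 [ 0.464 -0.338] [ 0.462 -0.34 ]
nsm [0.427 0.33  0.016] 0.001040770363154664 [0.429 0.326] [0.428 0.324]
nlg [0.45  0.15  0.014] 0.0024844500833914483 [0.451 0.147] [0.451 0.142]
nsq [ 0.432 -0.14   0.013] 9.119678150366901e-05 [ 0.435 -0.143] [ 0.433 -0.146]
nfl [ 0.62  -0.322  0.011] 0.0018698182115396145 [ 0.622 -0.323] [ 0.62  -0.328]
jar [0.519 0.016 0.057] 0.003940364867288675 [0.524 0.007] [ 0.519 -0.005]
tape [0.532 0.232 0.017] 0.0032453584974145295 [0.534 0.228] [0.533 0.221]
```

View pics/wrist0.png

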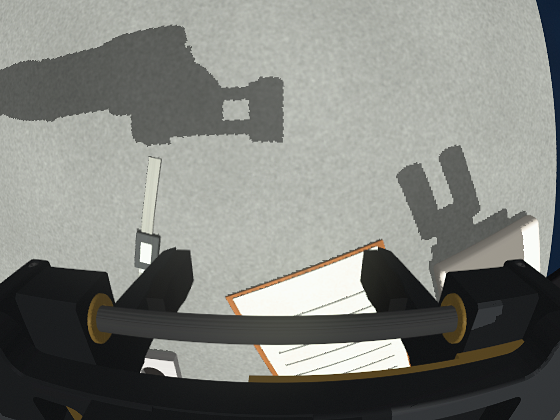

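>>> {"op": "step_arm", "data": {"deltas": [[[-0.95, -0.57, 0], 0, -1], [[-0.95, -0.57, 0], 0, -1], [[-0.95, -0.57, 0], 0, -1], [[-0.95, -0.57, 0], 0, -1], [[-0.95, -0.57, 0], 0, -1]]}}

```text
t: 0.57
position: [0.2427, 0.5123, 0.2385]
ee_rot: [-3.139, 0.003, 2.903]
wrist_force: [-0.4, -0.2, -0.3]
width: 0.0883
gripper_force: 0.0
```

>>> {"op": "step_arm", "data": {"deltas": [[[-0.95, -0.57, 0], 0, -1], [[-0.95, -0.57, 0], 0, -1], [[-0.95, -0.57, 0], 0, -1], [[-0.95, -0.57, 0], 0, -1], [[-0.95, -0.57, 0], 0, -1]]}}

```text
t: 0.98
position: [0.336, 0.4214, 0.2386]
ee_rot: [-3.141, 0.001, 2.905]
wrist_force: [-1.2, -0.1, 0.7]
width: 0.088
gripper_force: 0.0
```

>>> {"op": "step_arm", "data": {"deltas": [[[-0.95, -0.57, 0], 0, -1], [[-0.95, -0.57, 0], 0, -1], [[-0.95, -0.57, 0], 0, -1], [[-0.95, -0.57, 0], 0, -1], [[-0.95, -0.57, 0], 0, -1], [[-0.95, -0.57, 0], 0, -1]]}}

```text
t: 1.48
position: [0.4275, 0.3331, 0.2387]
ee_rot: [3.139, -0.002, 2.913]
wrist_force: [-0.8, 1.1, 0.3]
width: 0.0879
gripper_force: 0.0
```

```bash
cat >> h.py <<'E'
import pickle
def look(n,view=True):
    o=env.get_obs(); im=optics.snapshot('wrist')[:,:,::-1].copy()
    pickle.dump((o,im),open(f'pics/{n}.pkl','wb')); cv2.imwrite(f'pics/{n}.png',im); return o,im
def shift(o,target,yaw=None):
    "shift in shares of 12 cm along tool axes, turn in shares of 45 deg"
    R=Ro.from_euler('xyz',o['ee_rot']).as_matrix()
    s=R.T@(np.array(target)-o['position'])/.12
    t=0
    if yaw is not None:
        dy=(yaw-o['ee_rot'][2]+np.pi/2)%np.pi-np.pi/2; t=-dy/(np.pi/4)  # tool z is down
    return np.round(s,3),round(t,3)
E
python3 - <<'E'
from h import *
o,im=look('w1');print(o['t'],o['position'],o['ee_rot'],o['q'])
E
```

```text
1.4833 [0.42754789 0.33306464 0.23874481] [ 3.13928448e+00 -1.81386281e-03  2.91269093e+00] [-0.59229802  0.58361482 -0.24740994  1.81626057  0.19229644  0.76408699
  0.402337  ]
```

View pics/w1.png

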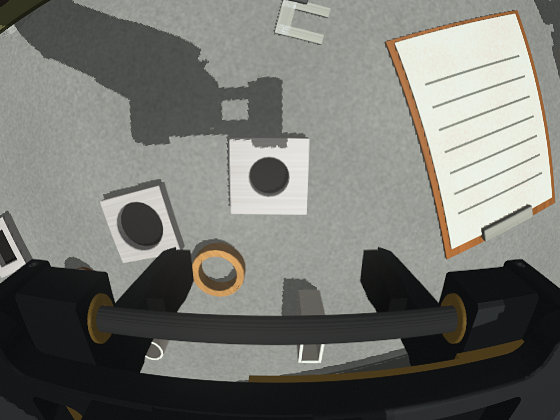

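```bash
cat >> h.py <<'E'
def blob(im,o,uv,z,thr,inv=False,close=0):
    "blob at seed uv: cast its hull to plane z; rect (x,y),(w,h),angle in mm/deg world, and ellipse-free centroid"
    g=cv2.cvtColor(im,cv2.COLOR_BGR2GRAY); m=((g<thr) if inv else (g>thr)).astype(np.uint8)
    if close: m=cv2.morphologyEx(m,cv2.MORPH_OPEN,np.ones((close,close),np.uint8))
    n,l=cv2.connectedComponents(m,connectivity=4); k=l[uv[1],uv[0]]; assert k,'seed not in mask %d'%g[uv[1],uv[0]]
    c=max(cv2.findContours((l==k).astype(np.uint8),cv2.RETR_EXTERNAL,cv2.CHAIN_APPROX_NONE)[0],key=len)[:,0]
    p=plane('wrist',c,z,o)[:,:2]*1000
    r=cv2.minAreaRect(p.astype(np.float32)); return [np.round(x,1) for x in r],cv2.boundingRect(c)
E
python3 - <<'E'
from h import *
o,im=pickle.load(open('pics/w1.pkl','rb'))
g=cv2.cvtColor(im,cv2.COLOR_BGR2GRAY);print(g[176,225:315:3],g[200,240],g[195:222:2,270])
for thr in(185,200):print(thr,blob(im,o,(250,200),.02,thr,close=3),blob(im,o,(115,215),.02,thr,close=3))
for thr in (100,130):print(thr,blob(im,o,(269,176),.02,thr,True),blob(im,o,(269,176),.006,thr,True),blob(im,o,(140,226),.02,thr,True))
E
```

```text
[164 130 220 218 218 218 219 220 106  62  62  62  61  62  62  61  61  61
  61  62  53  79 224 223 224 224 224 226 144 151] 216 [ 98 224 221 221 222 224 226 222 225 224 156 158 162 160]
185 ([array([426.9, 323. ]), array([90.5, 89. ]), np.float64(76.8)], (230, 139, 79, 76)) ([array([449.2, 145.5]), array([89.9, 89.4]), np.float64(89.7)], (101, 187, 78, 76))
200 ([array([426.4, 323.4]), array([89.4, 89.3]), np.float64(75.9)], (230, 139, 79, 76)) ([array([449.2, 145.7]), array([89.2, 88.8]), np.float64(89.7)], (101, 187, 76, 75))
100 ([array([426.3, 323.7]), array([43.8, 43.6]), np.float64(76.7)], (250, 158, 39, 38)) ([array([429.2, 322.7]), array([45.5, 45.3]), np.float64(76.7)], (250, 158, 39, 38)) ([array([449. , 146.5]), array([63.6, 63. ]), np.float64(29.2)], (118, 202, 45, 48))
130 ([array([425.6, 323.3]), array([45. , 44.8]), np.float64(76.8)], (249, 157, 40, 39)) ([array([428.5, 322.3]), array([46.7, 46.5]), np.float64(76.8)], (249, 157, 40, 39)) ([array([448.7, 146.4]), array([65.3, 64.8]), np.float64(79.0)], (117, 202, 46, 48))
```

>>> {"op": "step_arm", "data": {"deltas": [[[-0.91, -0.71, 0], 0, -1], [[-0.91, -0.71, 0], 0, -1], [[-0.91, -0.71, 0], 0, -1], [[-0.91, -0.71, 0], 0, -1], [[-0.91, -0.71, 0], 0, -1]]}}

```text
t: 1.95
position: [0.5176, 0.2205, 0.2386]
ee_rot: [-3.141, 0.001, 2.906]
wrist_force: [0.2, 0.3, -0.2]
width: 0.088
gripper_force: 0.0
```

>>> {"op": "step_arm", "data": {"deltas": [[[-0.91, -0.71, 0], 0, -1], [[-0.91, -0.71, 0], 0, -1], [[-0.91, -0.71, 0], 0, -1], [[-0.91, -0.71, 0], 0, -1], [[-0.91, -0.71, 0], 0, -1], [[-0.91, -0.71, 0], 0, -1]]}}

```text
t: 2.45
position: [0.6016, 0.1176, 0.2385]
ee_rot: [3.139, -0.002, 2.913]
wrist_force: [0.3, 0.8, 0.6]
width: 0.088
gripper_force: 0.0
```

```bash
python3 - <<'E'
from h import *
o,im=look('w2');print(o['t'],o['position'],o['ee_rot'],o['q'])
E
```

```text
2.45 [0.60161135 0.11762662 0.23851765] [ 3.13917567e+00 -1.78284318e-03  2.91285218e+00] [-0.11447735  0.67848399 -0.27095818  1.60065716  0.21364749  0.89204297
  0.87917131]
```

View pics/w2.png

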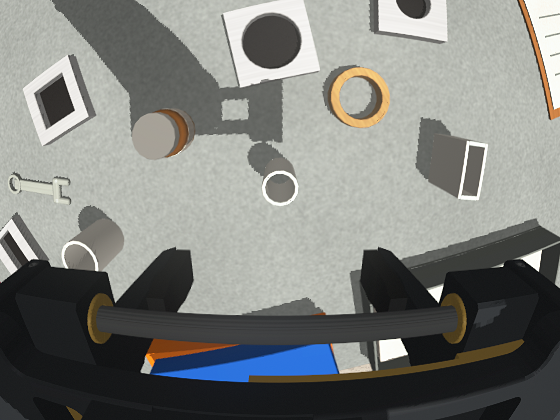

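```bash
cat >> h.py <<'E'
def rims(im,o,thr=235,z=.08):
    "bright thin rims seen by the wrist camera, cast to z"
    m=(im.min(2)>thr).astype(np.uint8)
    for c in cv2.findContours(m,cv2.RETR_EXTERNAL,cv2.CHAIN_APPROX_NONE)[0]:
        if len(c)<40: continue
        p=plane('wrist',c[:,0],z,o)[:,:2]*1000; r=cv2.minAreaRect(p.astype(np.float32))
        print(cv2.boundingRect(c),[np.round(x,1) for x in r])
E
python3 - <<'E'
from h import *
o,im=pickle.load(open('pics/w2.pkl','rb'))
rims(im,o); print(blob(im,o,(35,110),.02,200,close=3),blob(im,o,(240,70),.02,200,close=3))
print(shift(o,(.6016,.1176,.04)))
E
```

```text
(380, 339, 27, 22) [array([841.9, 217.1]), array([38.9, 36.2]), np.float64(0.4)]
(522, 251, 20, 20) [array([769.6, 439.9]), array([48.8, 24.5]), np.float64(49.1)]
(62, 241, 36, 30) [array([ 624. , -134.5]), array([54.5, 36.9]), np.float64(76.4)]
(8, 223, 25, 37) [array([ 590.1, -226.2]), array([52.4, 18.6]), np.float64(19.0)]
(262, 171, 36, 35) [array([601.3, 119.9]), array([34., 34.]), np.float64(76.9)]
(458, 141, 30, 59) [array([627.9, 330.3]), array([29.4, 63.8]), np.float64(74.2)]
(46, 76, 42, 67) [array([469.5, -79.9]), array([46.4, 77.8]), np.float64(52.0)]
(23, 56, 45, 34) [array([ 409.6, -102.3]), array([ 1.9, 73.9]), np.float64(6.7)]
(524, 0, 36, 109) [array([503.9, 491. ]), array([135.2,  72.8]), np.float64(4.5)]
(379, 0, 68, 41) [array([461.6, 287.6]), array([74. , 34.1]), np.float64(75.9)]
(224, 0, 96, 87) [array([461.1, 144.3]), array([74.8, 74.5]), np.float64(89.3)]
([array([ 429.9, -143.6]), array([90.5, 90.7]), np.float64(7.1)], (23, 56, 65, 89)) ([array([448.5, 146.6]), array([90.9, 90.6]), np.float64(89.4)], (224, 0, 96, 87))
(array([-0.003, -0.004,  1.654]), 0)
```

>>> {"op": "step_arm", "data": {"deltas": [[[0.007, 0.018, 0.4], 0, -1], [[0.007, 0.018, 0.8], 0, -1], [[0.007, 0.018, 0.83], 0, -1], [[0.007, 0.018, 0.83], 0, -1], [[0.007, 0.018, 0.83], 0, -1]]}}

```text
t: 2.92
position: [0.6008, 0.1197, 0.139]
ee_rot: [3.14, -0.002, 2.914]
wrist_force: [1.1, 0.6, 0.5]
width: 0.0878
gripper_force: 0.0
```

>>> {"op": "step_arm", "data": {"deltas": [[[0, 0, 0.3], 0, -1], [[0, 0, 0.6], 0, -1], [[0, 0, 0.83], 0, -1], [[0, 0, 0.83], 0, -1], [[0, 0, 0.83], 0, -1], [[0, 0, 0.83], 0, 1], [[0, 0, 0.83], 0, 1], [[0, 0, 0.83], 0, 1], [[0, 0, 0.83], 0, 1], [[0, 0, 0.83], 0, 1], [[0, 0, 0.83], 0, 1], [[0, 0, 0.83], 0, 1]]}}

```text
t: 3.92
position: [0.6025, 0.1164, 0.0398]
ee_rot: [3.141, 0.0, 2.91]
wrist_force: [1.0, 0.8, 0.1]
width: 0.0439
gripper_force: 0.3
```

>>> {"op": "step_arm", "data": {"deltas": [[[0, 0, 0], 0, 1], [[0, 0, 0], 0, 1], [[0, 0, 0], 0, 1], [[0, 0, 0], 0, 1], [[0, 0, 0], 0, 1]]}}

```text
t: 4.33
position: [0.6025, 0.1165, 0.0395]
ee_rot: [3.141, 0.0, 2.91]
wrist_force: [-0.5, 1.4, 0.5]
width: 0.036
gripper_force: 30.3
```

```bash
python3 - <<'E'
from h import *
o=env.get_obs();print(o['position'],o['width'],o['gripper_force'],o['ee_rot'])
print(shift(o,(.4265,.3233,.148)))
E
```

```text
[0.60249935 0.11651248 0.03954613] 0.035968498268359336 30.272609014079425 [3.14121603e+00 1.75101778e-04 2.90989904e+00]
(array([ 1.823,  1.341, -0.904]), 0)
```

>>> {"op": "step_arm", "data": {"deltas": [[[0, 0, -0.3], 0, 1], [[0, 0, -0.6], 0, 1], [[0, 0, -0.9], 0, 1], [[0, 0, -0.9], 0, 1], [[0.3, 0.22, -0.9], 0, 1], [[0.6, 0.44, -0.9], 0, 1], [[0.91, 0.67, -0.9], 0, 1], [[0.91, 0.67, -0.9], 0, 1], [[0.91, 0.67, -0.9], 0, 1]]}}

```text
t: 5.08
position: [0.511, 0.2239, 0.1472]
ee_rot: [3.14, -0.003, 2.918]
wrist_force: [0.8, -0.7, -1.0]
width: 0.0361
gripper_force: 30.3
```

>>> {"op": "step_arm", "data": {"deltas": [[[0.3, 0.22, 0], 0, 1], [[0.6, 0.44, 0], 0, 1], [[0.91, 0.67, 0], 0, 1], [[0.91, 0.67, 0], 0, 1], [[0.91, 0.67, 0], 0, 1], [[0.91, 0.67, 0], 0, 1], [[0.91, 0.67, 0], 0, 1]]}}

```text
t: 5.67
position: [0.4287, 0.3205, 0.1472]
ee_rot: [-3.14, 0.001, 2.906]
wrist_force: [0.6, -0.9, -0.3]
width: 0.036
gripper_force: 30.3
```

```bash
python3 - <<'E'
from h import *
o,im=look('w3');print(o['position'],o['width'],o['gripper_force'],o['ee_rot'],o['wrist_force'])
print(shift(o,(.4265,.3233,.0465)))
rims(im,o,z=o['position'][2]+.04)
E
```

```text
[0.42873122 0.32048799 0.14722328] 0.03603821012652477 30.25669537546454 [-3.13975869e+00  1.48426924e-03  2.90620647e+00] [ 0.63826076 -0.86296055 -0.28272603]
(array([0.025, 0.02 , 0.839]), 0)
(299, 282, 14, 16) [array([419.6, 333.2]), array([8.5, 1.8]), np.float64(22.1)]
(494, 259, 14, 15) [array([435.1, 420.6]), array([7.8, 6.2]), np.float64(84.1)]
```

View pics/w3.png

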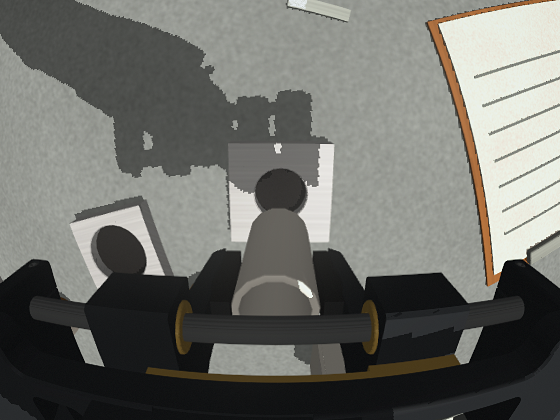

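```bash
python3 - <<'E'
from h import *
o,im=pickle.load(open('pics/w3.pkl','rb'))
R=Ro.from_euler('xyz',o['ee_rot']).as_matrix()
p=plane('wrist',[(280,208),(250,225),(309,225)],.1077,o); print((p-o['position'])@R*1000)
print(blob(im,o,(278,185),.02,100,True))
E
```

```text
[[ 18.89245364   1.01290043  39.49348702]
 [  7.89941778 -17.36000253  39.543499  ]
 [  7.9232599   18.86954311  39.47701977]]
([array([683.9, 274.2]), array([1341.9,  570.2]), np.float64(76.1)], (0, 168, 560, 252))
```

>>> {"op": "step_arm", "data": {"deltas": [[[0.017, 0.013, 0.3], 0, 1], [[0.017, 0.013, 0.6], 0, 1], [[0.017, 0.013, 0.6], 0, 1], [[0.017, 0.013, 0.6], 0, 1], [[0.017, 0.013, 0.6], 0, 1], [[0.017, 0.013, 0.6], 0, 1]]}}

```text
t: 6.22
position: [0.4267, 0.3253, 0.0775]
ee_rot: [3.139, 0.002, 2.908]
wrist_force: [-0.4, 1.1, -0.9]
width: 0.0357
gripper_force: 30.3
```

```bash
python3 - <<'E'
from h import *
o=env.get_obs();print(o['position'],o['wrist_force'])
print(shift(o,(.4265,.3233,.0462)))
E
```

```text
[0.42672137 0.32525174 0.07751958] [-0.39984197  1.13245164 -0.89084502]
(array([-0.001, -0.017,  0.261]), 0)
```

>>> {"op": "step_arm", "data": {"deltas": [[[-0.008, -0.023, 0], 0, 1], [[-0.008, -0.023, 0.1], 0, 1], [[-0.008, -0.023, 0.2], 0, 1], [[-0.008, -0.023, 0.26], 0, 1], [[-0.008, -0.023, 0.26], 0, 1], [[-0.008, -0.023, 0.26], 0, 1], [[-0.008, -0.023, 0.26], 0, 1]]}}

```text
t: 6.8
position: [0.4258, 0.3222, 0.045]
ee_rot: [3.141, 0.001, 2.91]
wrist_force: [-0.0, 0.7, -1.3]
width: 0.0355
gripper_force: 30.0
```

>>> {"op": "step_arm", "data": {"deltas": [[[0, 0, 0], 0, -1], [[0, 0, 0], 0, -1], [[0, 0, 0], 0, -1], [[0, 0, 0], 0, -1], [[0, 0, 0], 0, -1], [[0, 0, 0], 0, -1], [[0, 0, -0.2], 0, -1], [[0, 0, -0.5], 0, -1], [[0, 0, -0.9], 0, -1], [[0, 0, -0.9], 0, -1]]}}

```text
t: 7.63
position: [0.4277, 0.3241, 0.1576]
ee_rot: [3.134, 0.005, 2.909]
wrist_force: [0.2, 0.0, -0.8]
width: 0.0882
gripper_force: 0.0
```

>>> {"op": "step_arm", "data": {"deltas": [[[-0.3, 0.1, -0.3], 0, -1], [[-0.6, 0.2, -0.7], 0, -1], [[-0.8, 0.22, -0.7], 0, -1], [[-0.8, 0.22, -0.7], 0, -1], [[-0.8, 0.22, -0.7], 0, -1]]}}

```text
t: 8.05
position: [0.5285, 0.3249, 0.2375]
ee_rot: [3.139, 0.004, 2.905]
wrist_force: [-0.7, -0.5, -0.3]
width: 0.0883
gripper_force: 0.0
```

>>> {"op": "step_arm", "data": {"deltas": [[[-0.4, 0.1, 0], 0.06, -1], [[-0.82, 0.22, 0], 0.06, -1], [[-0.82, 0.22, 0], 0.06, -1], [[-0.82, 0.22, 0], 0.06, -1], [[-0.82, 0.22, 0], 0.06, -1], [[-0.82, 0.22, 0], 0.06, -1], [[-0.82, 0.22, 0], 0.06, -1]]}}

```text
t: 8.63
position: [0.6242, 0.3297, 0.2358]
ee_rot: [-3.14, -0.003, 2.865]
wrist_force: [0.5, -1.0, 0.2]
width: 0.0882
gripper_force: 0.0
```

```bash
python3 - <<'E'
from h import *
o,im=look('w4');print(o['position'],o['ee_rot'],o['q'])
rims(im,o)
print(shift(o,(.6279,.3303,.04),np.radians(74.2+90)))
E
```

```text
[0.62424898 0.32966156 0.23575091] [-3.14049489e+00 -2.59971430e-03  2.86514461e+00] [-0.45503644  0.81312743 -0.20382363  1.28426653  0.16758457  1.06320125
  0.61579359]
(356, 308, 20, 5) [array([790.2, 388.8]), array([23.2,  4.8]), np.float64(78.5)]
(269, 222, 21, 3) [array([657.2, 321.4]), array([19.9,  2.1]), np.float64(74.2)]
(291, 174, 4, 50) [array([637. , 340.7]), array([ 3. , 49.6]), np.float64(75.0)]
(264, 172, 4, 53) [array([629.4, 315.7]), array([ 2.9, 52.5]), np.float64(73.7)]
(195, 0, 30, 9) [array([432.7, 317.2]), array([28.1,  8.5]), np.float64(69.0)]
(array([-0.032,  0.015,  1.631]), np.float64(-0.001))
```

View pics/w4.png

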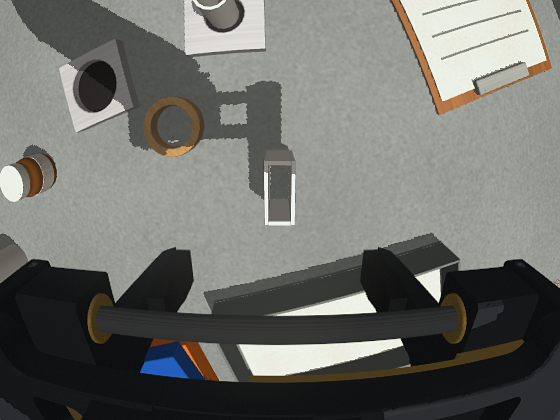

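>>> {"op": "step_arm", "data": {"deltas": [[[-0.03, 0.015, 0.4], 0, -1], [[-0.03, 0.015, 0.8], 0, -1], [[-0.03, 0.015, 0.8], 0, -1], [[-0.03, 0.015, 0.8], 0, -1], [[-0.03, 0.015, 0.8], 0, -1], [[-0.03, 0.015, 0.8], 0, -1]]}}

```text
t: 9.18
position: [0.6319, 0.3308, 0.1431]
ee_rot: [3.138, 0.003, 2.863]
wrist_force: [0.0, 0.2, 0.3]
width: 0.0883
gripper_force: 0.0
```

```bash
python3 - <<'E'
from h import *
o=env.get_obs();print(o['position'],o['ee_rot'])
print(shift(o,(.6279,.3303,.04),np.radians(74.2+90)))
E
```

```text
[0.63193517 0.33076186 0.14306348] [3.13812222e+00 2.75298960e-03 2.86282355e+00]
(array([ 0.034, -0.016,  0.859]), np.float64(-0.004))
```

>>> {"op": "step_arm", "data": {"deltas": [[[0.02, -0.01, 0.4], 0, -1], [[0.02, -0.01, 0.8], 0, -1], [[0.02, -0.01, 0.855], 0, -1], [[0.02, -0.01, 0.855], 0, -1], [[0.02, -0.01, 0.855], 0, -1], [[0.02, -0.01, 0.855], 0, 1], [[0.02, -0.01, 0.855], 0, 1], [[0.02, -0.01, 0.855], 0, 1], [[0.02, -0.01, 0.855], 0, 1], [[0.02, -0.01, 0.855], 0, 1], [[0.02, -0.01, 0.855], 0, 1], [[0.02, -0.01, 0.855], 0, 1]]}}

```text
t: 10.18
position: [0.6281, 0.3291, 0.0379]
ee_rot: [3.141, 0.0, 2.863]
wrist_force: [0.3, 0.3, -0.8]
width: 0.0436
gripper_force: 0.0
```

>>> {"op": "step_arm", "data": {"deltas": [[[0, 0, 0], 0, 1], [[0, 0, 0], 0, 1], [[0, 0, 0], 0, 1], [[0, 0, 0], 0, 1], [[0, 0, 0], 0, 1], [[0, 0, 0], 0, 1]]}}

```text
t: 10.68
position: [0.628, 0.3291, 0.0377]
ee_rot: [3.141, -0.0, 2.863]
wrist_force: [0.7, 0.5, -0.4]
width: 0.0301
gripper_force: 30.0
```

```bash
python3 - <<'E'
from h import *
o=env.get_obs();print(o['position'],o['ee_rot'],o['width'],o['gripper_force'])
print(shift(o,(.62,-.325,.148)))
# nest_flat yaw from the side view: bright plate, cast to its top
for n,uv in (('side',(318,305)),('scene',(222,305))):
    im=optics.snapshot(n); m=(im.min(2)>140).astype(np.uint8)
    k,l=cv2.connectedComponents(m,connectivity=4); print(l[uv[1],uv[0]],im[uv[1],uv[0]])
    c=max(cv2.findContours((l==l[uv[1],uv[0]]).astype(np.uint8),0,1)[0],key=len)[:,0]
    print(cv2.boundingRect(c),cv2.minAreaRect((plane(n,c,.02)[:,:2]*1000).astype(np.float32)))
E
```

```text
[0.62802552 0.32912473 0.03766169] [ 3.14149322e+00 -1.29567230e-04  2.86272319e+00] 0.03013513628102703 29.99818889424205
(array([-1.436, -5.259, -0.92 ]), 0)
3 [228 226 221]
(0, 24, 560, 396) ((676.7327880859375, 153.07147216796875), (1758.2921142578125, 1248.6422119140625), 69.65198516845703)
0 [42 36 35]
(0, 0, 560, 420) ((468.6763000488281, 136.89306640625), (2099.384765625, 1414.6651611328125), 35.73664093017578)
```

>>> {"op": "step_arm", "data": {"deltas": [[[0, 0, -0.3], 0, 1], [[0, 0, -0.6], 0, 1], [[0, 0, -1], 0, 1], [[0, 0, -1], 0, 1], [[-0.1, -0.3, -1], 0, 1], [[-0.18, -0.6, -1], 0, 1], [[-0.24, -0.88, -1], 0, 1], [[-0.24, -0.88, -1], 0, 1]]}}

```text
t: 11.45
position: [0.6277, 0.2074, 0.1573]
ee_rot: [-3.131, 0.002, 2.852]
wrist_force: [0.2, -2.2, -0.3]
width: 0.0295
gripper_force: 30.0
```

>>> {"op": "step_arm", "data": {"deltas": [[[-0.1, -0.35, -0.1], 0, 1], [[-0.18, -0.7, -0.15], 0, 1], [[-0.24, -0.88, -0.15], 0, 1], [[-0.24, -0.88, -0.15], 0, 1], [[-0.24, -0.88, -0.15], 0, 1]]}}

```text
t: 11.87
position: [0.6256, 0.1071, 0.1757]
ee_rot: [-3.14, 0.0, 2.858]
wrist_force: [0.0, 0.7, -1.3]
width: 0.0299
gripper_force: 30.0
```

>>> {"op": "step_arm", "data": {"deltas": [[[-0.1, -0.35, 0], 0, 1], [[-0.18, -0.7, 0], 0, 1], [[-0.24, -0.88, 0], 0, 1], [[-0.24, -0.88, 0], 0, 1], [[-0.24, -0.88, 0], 0, 1]]}}

```text
t: 12.28
position: [0.624, 0.0002, 0.1754]
ee_rot: [3.141, -0.0, 2.861]
wrist_force: [0.1, 0.2, -0.9]
width: 0.0298
gripper_force: 30.0
```

>>> {"op": "step_arm", "data": {"deltas": [[[-0.1, -0.35, 0], 0, 1], [[-0.18, -0.7, 0], 0, 1], [[-0.24, -0.88, 0], 0, 1], [[-0.24, -0.88, 0], 0, 1], [[-0.24, -0.88, 0], 0, 1]]}}

```text
t: 12.7
position: [0.623, -0.1078, 0.1755]
ee_rot: [3.14, -0.0, 2.862]
wrist_force: [-0.1, 0.2, 0.4]
width: 0.0298
gripper_force: 30.0
```

>>> {"op": "step_arm", "data": {"deltas": [[[-0.1, -0.35, 0], 0, 1], [[-0.18, -0.7, 0], 0, 1], [[-0.24, -0.88, 0], 0, 1], [[-0.24, -0.88, 0], 0, 1], [[-0.24, -0.88, 0], 0, 1], [[-0.24, -0.88, 0], 0, 1], [[-0.24, -0.88, 0], 0, 1]]}}

```text
t: 13.28
position: [0.6223, -0.2135, 0.1758]
ee_rot: [3.138, -0.0, 2.868]
wrist_force: [0.2, 0.5, -1.1]
width: 0.0297
gripper_force: 30.0
```

```bash
python3 - <<'E'
from h import *
o,im=look('w5');print(o['position'],o['ee_rot'],o['q'],o['width'])
E
```

```text
[ 0.62231373 -0.21352673  0.17575553] [ 3.13837502e+00 -1.93919445e-04  2.86812288e+00] [ 0.41018691  0.81347359 -0.28345356  1.51374914  0.26886785  0.85288371
  1.33070039] 0.029681533907395065
```

View pics/w5.png

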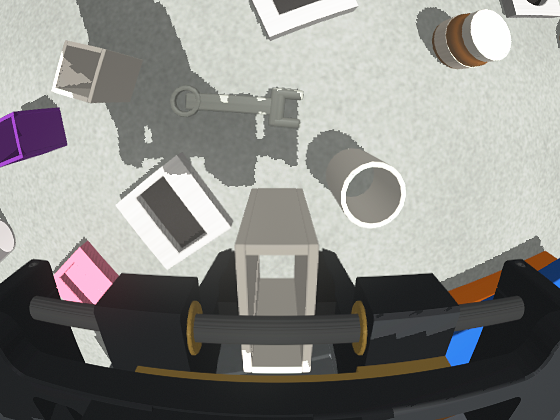

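```bash
python3 - <<'E'
from h import *
o,im=pickle.load(open('pics/w5.pkl','rb'))
g=cv2.cvtColor(im,cv2.COLOR_BGR2GRAY);print(g[212,115:240:4], g[60:90:4,85])
for t in (205,225):
  try: print(blob(im,o,(208,215),.02,t,close=3))
  except Exception as e: print(e)
for t in (90,110):
  print(blob(im,o,(170,212),.02,t,True),blob(im,o,(170,212),.006,t,True))
rims(im,o)
R=Ro.from_euler('xyz',o['ee_rot']).as_matrix()
z=o['position'][2]-.0377
p=plane('wrist',[(250,188),(301,189),(236,251),(319,250)],z,o); print((p-o['position'])@R*1000)
p=plane('wrist',[(250,188),(301,189),(236,251),(319,250)],z+.08,o); print((p-o['position'])@R*1000)
E
```

```text
[219 218 251 251 252 251 251 251 137 119  81  84  85  84  84  84  84  84
  83 255 252 252 250 251 250 251 202 121 197 218 213 214] [109 109 110 109 143 166 109 123]
([array([ 582.6, -215.9]), array([820. , 322.4]), np.float64(78.4)], (0, 0, 560, 282))
([array([ 619.1, -326.4]), array([91.2, 90.9]), np.float64(18.4)], (116, 168, 114, 101))
([array([ 616.6, -322.9]), array([70.8, 32.8]), np.float64(18.1)], (141, 177, 64, 71)) ([array([ 619.9, -328.9]), array([74.1, 34.3]), np.float64(18.1)], (141, 177, 64, 71))
([array([ 617.1, -323.2]), array([71.9, 33.7]), np.float64(18.1)], (140, 177, 66, 72)) ([array([ 620.4, -329.2]), array([75.2, 35.3]), np.float64(18.1)], (140, 177, 66, 72))
(242, 350, 68, 23) [array([ 779.7, -258.7]), array([68.6, 32.4]), np.float64(73.6)]
(116, 167, 114, 103) [array([ 604.4, -299.9]), array([72.4, 72.4]), np.float64(18.4)]
(341, 162, 65, 66) [array([ 632.4, -136.5]), array([54.6, 54.2]), np.float64(75.9)]
(51, 52, 22, 46) [array([ 459.8, -353. ]), array([25.5, 35.1]), np.float64(53.6)]
(471, 9, 41, 52) [array([521.4,   4.6]), array([45.7, 46. ]), np.float64(30.4)]
(513, 0, 47, 16) [array([497.1,  78.5]), array([16. , 72.2]), np.float64(1.6)]
(253, 0, 105, 36) [array([ 485.1, -153.1]), array([77.6, 28.9]), np.float64(76.5)]
[[ 31.75445974 -16.63184324  37.65283838]
 [ 31.12653814  13.26443569  37.74891215]
 [ -8.99665985 -26.58683737  37.6129043 ]
 [ -8.37121599  25.62803736  37.78103437]]
[[ 52.29360654  -9.80723055 -42.32163513]
 [ 51.93826315   7.11119572 -42.26726659]
 [ 29.23238164 -15.44080236 -42.34423399]
 [ 29.58632287  14.10780836 -42.24908849]]
```

```bash
python3 - <<'E'
from h import *
o=env.get_obs()
print(shift(o,(.6191,-.3264,.175),np.radians(198.3)))
E
```

```text
(array([-0.229, -0.907,  0.004]), np.float64(-0.756))
```

>>> {"op": "step_arm", "data": {"deltas": [[[-0.07, -0.3, 0], -0.15, 1], [[-0.15, -0.6, 0], -0.3, 1], [[-0.22, -0.9, 0], -0.45, 1], [[-0.22, -0.9, 0], -0.6, 1], [[-0.22, -0.9, 0], -0.755, 1], [[-0.22, -0.9, 0], -0.755, 1], [[-0.22, -0.9, 0], -0.755, 1], [[-0.22, -0.9, 0], -0.755, 1]]}}

```text
t: 14.0
position: [0.6175, -0.3274, 0.1758]
ee_rot: [3.141, 0.001, -2.828]
wrist_force: [1.2, 0.1, -1.4]
width: 0.03
gripper_force: 30.0
```

```bash
python3 - <<'E'
from h import *
o=env.get_obs()
print(o['position'],np.degrees(o['ee_rot']),o['q'],shift(o,(.6191,-.3264,.07),np.radians(198.3)))
E
```

```text
[ 0.61745728 -0.32742929  0.17582479] [ 1.79953139e+02  3.07167194e-02 -1.62032815e+02] [ 0.63898416  0.88914164 -0.4552266   1.36426136  0.42119634  0.98416871
  1.98107132] (array([-0.015,  0.003,  0.882]), np.float64(-0.007))
```

>>> {"op": "step_arm", "data": {"deltas": [[[-0.007, 0.01, 0.4], 0, 1], [[-0.007, 0.01, 0.8], 0, 1], [[-0.007, 0.01, 0.88], 0, 1], [[-0.007, 0.01, 0.88], 0, 1], [[-0.007, 0.01, 0.88], 0, 1], [[-0.007, 0.01, 0.88], 0, 1]]}}

```text
t: 14.5
position: [0.6191, -0.3277, 0.0722]
ee_rot: [-3.14, 0.003, -2.828]
wrist_force: [-0.5, 0.1, -0.6]
width: 0.0298
gripper_force: 30.0
```

```bash
python3 - <<'E'
from h import *
o=env.get_obs()
print(o['position'],np.degrees(o['ee_rot']),shift(o,(.6191,-.3264,.0444),np.radians(198.3)))
E
```

```text
[ 0.61908218 -0.32766218  0.07216724] [-1.79887072e+02  1.65247554e-01 -1.62014191e+02] (array([-0.003,  0.01 ,  0.231]), np.float64(-0.007))
```

>>> {"op": "step_arm", "data": {"deltas": [[[0, 0.014, 0], 0, 1], [[0, 0.014, 0.1], 0, 1], [[0, 0.014, 0.18], 0, 1], [[0, 0.014, 0.23], 0, 1], [[0, 0.014, 0.23], 0, 1], [[0, 0.014, 0.23], 0, 1], [[0, 0.014, 0.23], 0, 1]]}}

```text
t: 15.08
position: [0.6167, -0.3262, 0.0429]
ee_rot: [3.141, -0.0, -2.828]
wrist_force: [-2.3, 0.6, 5.7]
width: 0.03
gripper_force: 30.0
```

>>> {"op": "step_arm", "data": {"deltas": [[[0, 0, 0], 0, -1], [[0, 0, 0], 0, -1], [[0, 0, 0], 0, -1], [[0, 0, 0], 0, -1], [[0, 0, 0], 0, -1], [[0, 0, 0], 0, -1], [[0, 0, -0.2], 0, -1], [[0, 0, -0.5], 0, -1], [[0, 0, -0.9], 0, -1], [[0, 0, -0.9], 0, -1]]}}

```text
t: 15.92
position: [0.6209, -0.3274, 0.1579]
ee_rot: [-3.135, 0.01, -2.828]
wrist_force: [1.3, -0.0, 1.3]
width: 0.088
gripper_force: 0.0
```

>>> {"op": "step_arm", "data": {"deltas": [[[0.2, 0.1, -0.3], 0, -1], [[0.5, 0.15, -0.7], 0, -1], [[0.7, 0.15, -0.75], 0, -1], [[0.9, 0.15, -0.75], 0, -1], [[0.9, 0.15, -0.75], 0, -1]]}}

```text
t: 16.33
position: [0.5031, -0.3467, 0.2422]
ee_rot: [-3.138, -0.004, -2.834]
wrist_force: [-1.1, 0.1, -0.2]
width: 0.0883
gripper_force: 0.0
```

>>> {"op": "step_arm", "data": {"deltas": [[[0.35, 0.15, 0], 0, -1], [[0.35, 0.15, 0], 0, -1], [[0.35, 0.15, 0], 0, -1], [[0.35, 0.15, 0], 0, -1], [[0.35, 0.15, 0], 0, -1]]}}

```text
t: 16.75
position: [0.4648, -0.3383, 0.2406]
ee_rot: [-3.141, 0.002, -2.827]
wrist_force: [0.3, -0.1, -0.5]
width: 0.0882
gripper_force: 0.0
```

```bash
python3 - <<'E'
from h import *
o,im=look('w6');print(o['position'],o['ee_rot'],o['q'])
rims(im,o)
E
```

```text
[ 0.46475006 -0.33828547  0.24064437] [-3.14095423e+00  2.11172778e-03 -2.82680299e+00] [ 0.84640759  0.65350562 -0.50742783  1.71056587  0.3926691   0.87829663
  2.0583813 ]
(364, 339, 39, 29) [array([ 633.8, -136.2]), array([50.9, 53.5]), np.float64(20.6)]
(259, 258, 26, 57) [array([ 573.3, -309. ]), array([73.8, 26.4]), np.float64(18.6)]
(214, 258, 45, 57) [array([ 586. , -345.8]), array([74.2, 45.2]), np.float64(18.7)]
(531, 237, 26, 32) [array([433.3,  41.8]), array([31. , 46.5]), np.float64(88.4)]
(31, 237, 20, 17) [array([ 627.3, -604.5]), array([ 3.5, 50.7]), np.float64(46.7)]
(392, 158, 77, 78) [array([ 423.6, -178.8]), array([74.5, 74.5]), np.float64(7.4)]
(244, 152, 64, 63) [array([ 461.4, -341.3]), array([45.5, 45.8]), np.float64(53.8)]
```

View pics/w6.png

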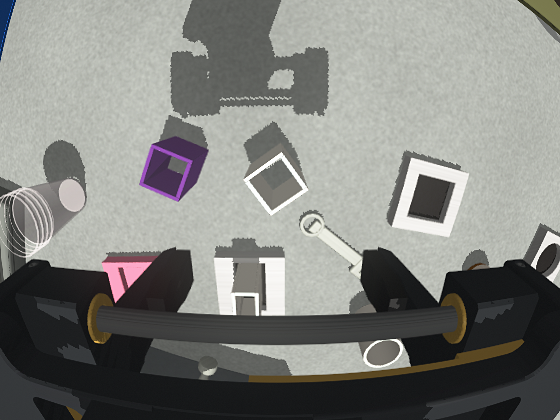

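>>> {"op": "step_arm", "data": {"deltas": [[[0, 0, 0], 0.16, -1], [[0, 0, 0], 0.32, -1], [[0, 0, 0], 0.48, -1], [[0, 0, 0], 0.6, -1], [[0, 0, 0], 0.6, -1]]}}

```text
t: 17.22
position: [0.4645, -0.338, 0.2405]
ee_rot: [-3.142, 0.001, 2.983]
wrist_force: [-0.0, 0.1, -0.1]
width: 0.0881
gripper_force: 0.0
```

>>> {"op": "step_arm", "data": {"deltas": [[[0, 0, 0.1], 0.16, -1], [[0, 0, 0.3], 0.32, -1], [[0, 0, 0.6], 0.48, -1], [[0, 0, 0.8], 0.6, -1], [[0, 0, 0.8], 0.6, -1], [[0, 0, 0.8], 0.6, -1]]}}

```text
t: 17.72
position: [0.4633, -0.3377, 0.1437]
ee_rot: [3.141, -0.002, 2.519]
wrist_force: [0.6, -0.6, 0.4]
width: 0.0885
gripper_force: 0.0
```

```bash
python3 - <<'E'
from h import *
o=env.get_obs()
print(o['position'],np.degrees(o['ee_rot']),shift(o,(.4614,-.3413,.04),np.radians(143.8)))
E
```

```text
[ 0.46326292 -0.33768748  0.1437137 ] [ 1.79991050e+02 -1.21947538e-01  1.44326542e+02] (array([-0.007, -0.034,  0.864]), np.float64(0.012))
```

>>> {"op": "step_arm", "data": {"deltas": [[[-0.007, -0.03, 0.2], 0.01, -1], [[-0.007, -0.03, 0.5], 0.01, -1], [[-0.007, -0.03, 0.86], 0.01, -1], [[-0.007, -0.03, 0.86], 0.01, -1], [[-0.007, -0.03, 0.86], 0.01, -1], [[-0.007, -0.03, 0.86], 0.01, 1], [[-0.007, -0.03, 0.86], 0.01, 1], [[-0.007, -0.03, 0.86], 0.01, 1], [[-0.007, -0.03, 0.86], 0.01, 1], [[-0.007, -0.03, 0.86], 0.01, 1], [[-0.007, -0.03, 0.86], 0.01, 1], [[-0.007, -0.03, 0.86], 0.01, 1]]}}

```text
t: 18.72
position: [0.4619, -0.3418, 0.0419]
ee_rot: [3.141, 0.001, 2.506]
wrist_force: [-0.6, 1.8, 5.3]
width: 0.0455
gripper_force: 30.0
```

>>> {"op": "step_arm", "data": {"deltas": [[[0, 0, 0], 0, 1], [[0, 0, 0], 0, 1], [[0, 0, 0], 0, 1], [[0, 0, 0], 0, 1]]}}

```text
t: 19.05
position: [0.4619, -0.3418, 0.0418]
ee_rot: [3.141, 0.001, 2.506]
wrist_force: [-0.1, 0.9, 6.2]
width: 0.046
gripper_force: 30.0
```

```bash
python3 - <<'E'
from h import *
o=env.get_obs()
print(o['position'],np.degrees(o['ee_rot']),o['width'],o['gripper_force'],shift(o,(.430,-.1436,.15),np.radians(187.25)))
o,im=pickle.load(open('pics/w6.pkl','rb'));print(blob(im,o,(402,200),.02,225,close=3),blob(im,o,(433,197),.02,110,True))
E
```

```text
[ 0.46187013 -0.34184093  0.04183966] [1.79991428e+02 4.27741486e-02 1.43559431e+02] 0.04600399739774671 30.00090439338237 (array([ 1.194,  1.171, -0.902]), np.float64(-0.971))
([array([ 432. , -142.8]), array([90.2, 90. ]), np.float64(7.3)], (393, 158, 75, 79)) ([array([ 431.6, -143.5]), array([55. , 55.5]), np.float64(7.2)], (408, 174, 47, 49))
```

>>> {"op": "step_arm", "data": {"deltas": [[[0, 0, -0.3], 0, 1], [[0, 0, -0.6], 0, 1], [[0, 0, -0.9], 0, 1], [[0, 0, -0.9], 0, 1], [[0.2, 0.2, -0.9], 0, 1], [[0.4, 0.4, -0.9], 0, 1], [[0.6, 0.59, -0.9], 0, 1], [[0.6, 0.59, -0.9], 0, 1]]}}

```text
t: 19.72
position: [0.444, -0.2343, 0.1488]
ee_rot: [3.139, -0.007, 2.514]
wrist_force: [-0.3, 1.1, -0.1]
width: 0.0457
gripper_force: 30.0
```

>>> {"op": "step_arm", "data": {"deltas": [[[0.2, 0.2, 0], -0.15, 1], [[0.4, 0.4, 0], -0.3, 1], [[0.6, 0.59, 0], -0.45, 1], [[0.6, 0.59, 0], -0.6, 1], [[0.6, 0.59, 0], -0.75, 1], [[0.6, 0.59, 0], -0.9, 1], [[0.6, 0.59, 0], -0.97, 1], [[0.6, 0.59, 0], -0.97, 1], [[0.6, 0.59, 0], -0.97, 1]]}}

```text
t: 20.47
position: [0.4296, -0.1425, 0.149]
ee_rot: [3.141, -0.0, -3.018]
wrist_force: [-0.3, 0.7, -0.6]
width: 0.0458
gripper_force: 30.0
```

```bash
python3 - <<'E'
from h import *
o,im=look('w7')
print(o['position'],np.degrees(o['ee_rot']),o['width'],shift(o,(.4313,-.1434,.0745),np.radians(187.25)))
E
```

```text
[ 0.42964047 -0.1424561   0.14897846] [ 1.79973018e+02 -2.71112839e-02 -1.72924202e+02] 0.04581832269250143 (array([-0.013, -0.01 ,  0.621]), np.float64(-0.004))
```

View pics/w7.png

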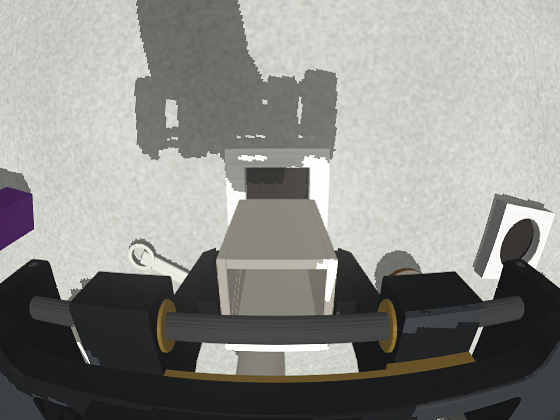

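```bash
python3 - <<'E'
from h import *
o,im=pickle.load(open('pics/w7.pkl','rb'))
R=Ro.from_euler('xyz',o['ee_rot']).as_matrix()
p=plane('wrist',[(240,201),(315,200)],.1072,o); print((p-o['position'])@R*1000)
E
```

```text
[[ 22.97612839 -23.02079915  41.77850078]
 [ 23.61331291  22.50773393  41.8002431 ]]
```

>>> {"op": "step_arm", "data": {"deltas": [[[-0.01, -0.01, 0.3], 0, 1], [[-0.01, -0.01, 0.6], 0, 1], [[-0.01, -0.01, 0.62], 0, 1], [[-0.01, -0.01, 0.62], 0, 1], [[-0.01, -0.01, 0.62], 0, 1], [[-0.01, -0.01, 0.62], 0, 1]]}}

```text
t: 21.02
position: [0.432, -0.1436, 0.0765]
ee_rot: [-3.141, 0.003, -3.017]
wrist_force: [-0.1, 0.6, -1.5]
width: 0.0458
gripper_force: 30.0
```

```bash
python3 - <<'E'
from h import *
o=env.get_obs()
print(o['position'],np.degrees(o['ee_rot']),o['width'],shift(o,(.4313,-.1434,.0485),np.radians(187.25)))
E
```

```text
[ 0.43202666 -0.14355287  0.0765125 ] [-1.79956990e+02  1.45650451e-01 -1.72836453e+02] 0.04582769627435809 (array([0.006, 0.002, 0.233]), np.float64(-0.002))
```

>>> {"op": "step_arm", "data": {"deltas": [[[0.003, 0, 0.1], 0, 1], [[0.003, 0, 0.18], 0, 1], [[0.003, 0, 0.235], 0, 1], [[0.003, 0, 0.235], 0, 1], [[0.003, 0, 0.235], 0, 1], [[0.003, 0, 0.235], 0, 1]]}}

```text
t: 21.52
position: [0.4313, -0.1436, 0.0475]
ee_rot: [-3.141, 0.002, -3.016]
wrist_force: [0.1, 0.0, 0.0]
width: 0.0456
gripper_force: 30.0
```

>>> {"op": "step_arm", "data": {"deltas": [[[0, 0, 0], 0, -1], [[0, 0, 0], 0, -1], [[0, 0, 0], 0, -1], [[0, 0, 0], 0, -1], [[0, 0, 0], 0, -1], [[0, 0, 0], 0, -1], [[0, 0, -0.2], 0, -1], [[0, 0, -0.5], 0, -1], [[0, 0, -0.9], 0, -1], [[0, 0, -0.9], 0, -1]]}}

```text
t: 22.35
position: [0.4329, -0.1437, 0.1593]
ee_rot: [-3.139, 0.007, -3.016]
wrist_force: [1.7, -0.6, -0.4]
width: 0.0884
gripper_force: 0.0
```

>>> {"op": "step_arm", "data": {"deltas": [[[-0.3, -0.08, -0.3], 0, -1], [[-0.6, -0.08, -0.6], 0, -1], [[-0.83, -0.08, -0.7], 0, -1], [[-0.83, -0.08, -0.7], 0, -1], [[-0.83, -0.08, -0.7], 0, -1]]}}

```text
t: 22.77
position: [0.5338, -0.1398, 0.2399]
ee_rot: [-3.141, 0.005, -3.015]
wrist_force: [-0.6, -0.9, -0.5]
width: 0.0883
gripper_force: 0.0
```

>>> {"op": "step_arm", "data": {"deltas": [[[-0.4, -0.08, 0], 0, -1], [[-0.83, -0.08, 0], 0, -1], [[-0.83, -0.08, 0], 0, -1], [[-0.83, -0.08, 0], 0, -1], [[-0.83, -0.08, 0], 0, -1]]}}

```text
t: 23.18
position: [0.6288, -0.1374, 0.2363]
ee_rot: [3.141, -0.005, -3.015]
wrist_force: [-0.6, 0.3, -0.7]
width: 0.0881
gripper_force: 0.0
```

```bash
python3 - <<'E'
from h import *
o,im=look('w8');print(o['position'],o['q'])
rims(im,o)
print(shift(o,(.6324,-.1365,.04)))
E
```

```text
[ 0.62876861 -0.13741413  0.23629957] [ 0.38202531  0.74624821 -0.45414312  1.49361129  0.36415831  0.99153441
  1.52758834]
(250, 166, 57, 55) [array([ 631.8, -136.4]), array([54.2, 54.3]), np.float64(6.0)]
(78, 107, 87, 87) [array([ 609.1, -303.5]), array([74.2, 88.3]), np.float64(18.5)]
(519, 97, 10, 11) [array([487. , 126.5]), array([16.8,  8.2]), np.float64(76.3)]
(480, 96, 47, 22) [array([500.6,  96.8]), array([73.2,  5.2]), np.float64(88.6)]
(491, 85, 15, 18) [array([490.5,  83.7]), array([26.7,  5.4]), np.float64(61.0)]
(414, 83, 40, 46) [array([520.9,   5.8]), array([45.6, 45.4]), np.float64(10.2)]
(481, 81, 13, 15) [array([491.2,  66.1]), array([20.6, 11.6]), np.float64(58.2)]
(523, 80, 9, 19) [array([469.8, 129.2]), array([10.6, 20.2]), np.float64(86.6)]
(522, 64, 11, 17) [array([450.7, 125.5]), array([18.4, 13.6]), np.float64(88.7)]
(487, 36, 34, 17) [array([429.8,  86.6]), array([ 5. , 50.2]), np.float64(2.5)]
(255, 0, 81, 44) [array([ 464.9, -141.6]), array([44.1, 74.1]), np.float64(7.5)]
(array([-0.039,  0.003,  1.636]), 0)
```

View pics/w8.png

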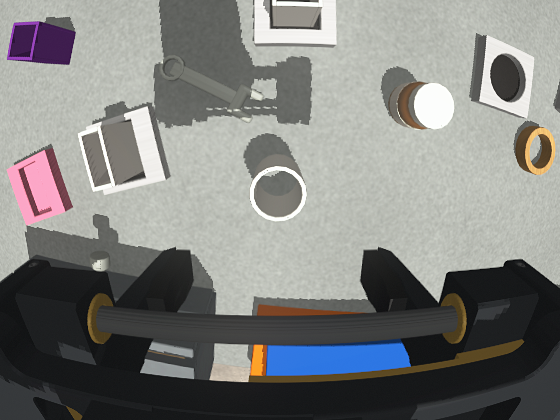

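>>> {"op": "step_arm", "data": {"deltas": [[[-0.027, 0.005, 0.4], 0, -1], [[-0.027, 0.005, 0.8], 0, -1], [[-0.027, 0.005, 0.8], 0, -1], [[-0.027, 0.005, 0.8], 0, -1], [[-0.027, 0.005, 0.8], 0, -1], [[-0.027, 0.005, 0.8], 0, -1]]}}

```text
t: 23.73
position: [0.6349, -0.1367, 0.1449]
ee_rot: [-3.141, 0.003, -3.016]
wrist_force: [0.1, -0.2, -0.2]
width: 0.0881
gripper_force: 0.0
```

```bash
python3 - <<'E'
from h import *
o=env.get_obs()
print(o['position'],shift(o,(.632,-.1364,.041)))
E
```

```text
[ 0.63491562 -0.13675     0.14491557] (array([0.026, 0.007, 0.866]), 0)
```

>>> {"op": "step_arm", "data": {"deltas": [[[0.018, 0.007, 0.3], 0, -1], [[0.018, 0.007, 0.6], 0, -1], [[0.018, 0.007, 0.86], 0, -1], [[0.018, 0.007, 0.86], 0, -1], [[0.018, 0.007, 0.86], 0, -1], [[0.018, 0.007, 0.86], 0, 1], [[0.018, 0.007, 0.86], 0, 1], [[0.018, 0.007, 0.86], 0, 1], [[0.018, 0.007, 0.86], 0, 1], [[0.018, 0.007, 0.86], 0, 1], [[0.018, 0.007, 0.86], 0, 1], [[0.018, 0.007, 0.86], 0, 1]]}}

```text
t: 24.73
position: [0.6323, -0.136, 0.0405]
ee_rot: [-3.141, 0.001, -3.016]
wrist_force: [-1.5, 0.4, 7.0]
width: 0.0548
gripper_force: 30.0
```

>>> {"op": "step_arm", "data": {"deltas": [[[0, 0, 0], 0, 1], [[0, 0, 0], 0, 1], [[0, 0, 0], 0, 1]]}}

```text
t: 24.98
position: [0.6323, -0.136, 0.0405]
ee_rot: [-3.141, 0.001, -3.016]
wrist_force: [-1.5, 0.5, 6.0]
width: 0.0548
gripper_force: 30.0
```

```bash
python3 - <<'E'
from h import *
o=env.get_obs()
print(o['position'],o['width'],o['gripper_force'],shift(o,(.4488,.146,.18)))
E
```

```text
[ 0.632304   -0.13601188  0.04050802] 0.054817830344131784 29.995334654286275 (array([ 1.222,  2.522, -1.165]), 0)
```

>>> {"op": "step_arm", "data": {"deltas": [[[0, 0, -0.3], 0, 1], [[0, 0, -0.6], 0, 1], [[0, 0, -0.95], 0, 1], [[0, 0, -0.95], 0, 1], [[0.15, 0.3, -0.95], 0, 1], [[0.3, 0.6, -0.95], 0, 1], [[0.41, 0.84, -0.95], 0, 1], [[0.41, 0.84, -0.95], 0, 1]]}}

```text
t: 25.65
position: [0.5664, -0.0342, 0.1538]
ee_rot: [3.136, -0.003, -3.006]
wrist_force: [1.2, 0.4, -0.6]
width: 0.0545
gripper_force: 30.0
```

>>> {"op": "step_arm", "data": {"deltas": [[[0.1, 0.2, -0.2], 0, 1], [[0.2, 0.4, -0.2], 0, 1], [[0.3, 0.6, -0.2], 0, 1], [[0.41, 0.84, -0.2], 0, 1], [[0.41, 0.84, -0.2], 0, 1], [[0.41, 0.84, -0.2], 0, 1]]}}

```text
t: 26.15
position: [0.5082, 0.0535, 0.1776]
ee_rot: [3.141, -0.0, -3.012]
wrist_force: [0.1, 0.1, -1.0]
width: 0.0547
gripper_force: 30.0
```

>>> {"op": "step_arm", "data": {"deltas": [[[0.15, 0.3, 0], 0, 1], [[0.3, 0.6, 0], 0, 1], [[0.41, 0.84, 0], 0, 1], [[0.41, 0.84, 0], 0, 1], [[0.41, 0.84, 0], 0, 1], [[0.41, 0.84, 0], 0, 1], [[0.41, 0.84, 0], 0, 1]]}}

```text
t: 26.73
position: [0.4486, 0.1437, 0.1773]
ee_rot: [-3.141, 0.0, -3.019]
wrist_force: [0.5, -0.3, -0.4]
width: 0.0544
gripper_force: 30.0
```

```bash
python3 - <<'E'
from h import *
o,im=look('w9')
print(o['position'],o['width'],o['gripper_force'],shift(o,(.4488,.146,.074)))
E
```

```text
[0.44862668 0.14370309 0.17734668] 0.05443923767021606 29.997605364820892 (array([-0.003,  0.02 ,  0.861]), 0)
```

View pics/w9.png

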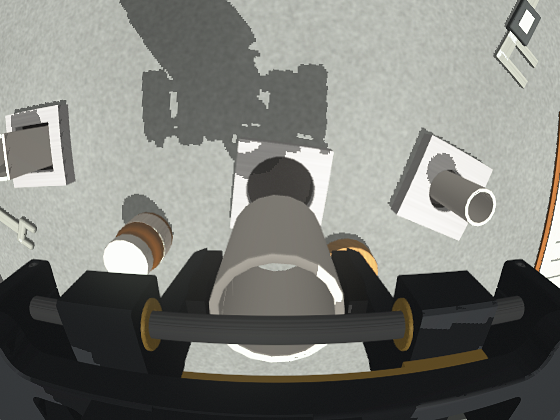

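```bash
python3 - <<'E'
from h import *
o,im=pickle.load(open('pics/w9.pkl','rb'))
R=Ro.from_euler('xyz',o['ee_rot']).as_matrix()
p=plane('wrist',[(277,195),(230,220),(321,218)],.1368,o); print((p-o['position'])@R*1000)
E
```

```text
[[ 27.07888767  -0.5593243   40.53515923]
 [ 11.11483551 -29.53570544  40.57326948]
 [ 12.46462811  26.49377389  40.5128174 ]]
```

>>> {"op": "step_arm", "data": {"deltas": [[[-0.003, 0.02, 0.4], 0, 1], [[-0.003, 0.02, 0.8], 0, 1], [[-0.003, 0.02, 0.86], 0, 1], [[-0.003, 0.02, 0.86], 0, 1], [[-0.003, 0.02, 0.86], 0, 1], [[-0.003, 0.02, 0.86], 0, 1]]}}

```text
t: 27.28
position: [0.4484, 0.1476, 0.0752]
ee_rot: [3.141, 0.002, -3.017]
wrist_force: [-0.2, -1.0, -0.6]
width: 0.0547
gripper_force: 30.0
```

```bash
python3 - <<'E'
from h import *
o=env.get_obs()
print(o['position'],shift(o,(.4488,.146,.0472)))
E
```

```text
[0.44843252 0.14764189 0.07521854] (array([-0.001, -0.014,  0.233]), 0)
```

>>> {"op": "step_arm", "data": {"deltas": [[[0.004, -0.008, 0.1], 0, 1], [[0.004, -0.008, 0.18], 0, 1], [[0.004, -0.008, 0.235], 0, 1], [[0.004, -0.008, 0.235], 0, 1], [[0.004, -0.008, 0.235], 0, 1], [[0.004, -0.008, 0.235], 0, 1]]}}

```text
t: 27.78
position: [0.4476, 0.1471, 0.0469]
ee_rot: [3.141, 0.001, -3.016]
wrist_force: [1.2, 0.8, -0.7]
width: 0.0551
gripper_force: 30.0
```

>>> {"op": "step_arm", "data": {"deltas": [[[0, 0, 0], 0, -1], [[0, 0, 0], 0, -1], [[0, 0, 0], 0, -1], [[0, 0, 0], 0, -1], [[0, 0, 0], 0, -1], [[0, 0, 0], 0, -1], [[0, 0, -0.2], 0, -1], [[0, 0, -0.5], 0, -1], [[0, 0, -0.9], 0, -1], [[0, 0, -0.9], 0, -1]]}}

```text
t: 28.62
position: [0.4492, 0.148, 0.1588]
ee_rot: [3.139, 0.007, -3.016]
wrist_force: [0.3, 0.9, 0.9]
width: 0.0883
gripper_force: 0.0
```

>>> {"op": "step_arm", "data": {"deltas": [[[0, 0, -0.3], 0, -1], [[0, 0, -0.8], 0, -1], [[0, 0, -0.9], 0, -1], [[0, 0, -0.9], 0, -1], [[0, 0, -0.9], 0, -1]]}}

```text
t: 29.03
position: [0.4479, 0.1471, 0.2634]
ee_rot: [3.141, 0.004, -3.017]
wrist_force: [-0.7, -0.1, -0.6]
width: 0.0881
gripper_force: 0.0
```

```bash
python3 - <<'E'
from h import *
o,im=look('w10'); rims(im,o,z=.086)
s=optics.snapshot('side')[:,:,::-1]; cv2.imwrite('pics/c.png',np.hstack([im,cv2.resize(s,(560,420))])[:, :][:, :].copy()[::1, ::1] if 0 else cv2.resize(np.vstack([im[:300],s[90:390]]),(560,600)))
E
```

```text
(134, 210, 37, 37) [array([515.3,  12.7]), array([43.7, 43.4]), np.float64(49.0)]
(372, 183, 57, 28) [array([446.9, 283.4]), array([72.5, 10.6]), np.float64(75.5)]
(423, 169, 26, 30) [array([423.3, 321.7]), array([33.4, 32.6]), np.float64(14.5)]
(377, 159, 45, 39) [array([423.6, 281. ]), array([57.8, 24.2]), np.float64(78.6)]
(251, 144, 66, 66) [array([438.6, 150.1]), array([61.4, 71.2]), np.float64(89.9)]
(283, 136, 35, 8) [array([399.8, 163.8]), array([34.7,  2.3]), np.float64(89.2)]
(26, 124, 29, 40) [array([ 429.4, -145.2]), array([45.2, 45.1]), np.float64(7.0)]
(503, 111, 57, 159) [array([416.6, 519.2]), array([230.8, 138.1]), np.float64(9.2)]
(479, 21, 14, 20) [array([235.8, 357.5]), array([12. , 23.7]), np.float64(63.1)]
```

View pics/c.png

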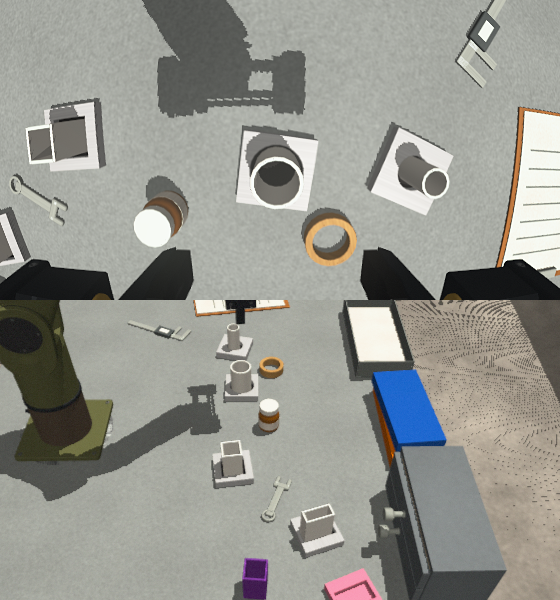

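All four offcuts stand upright in their nests: the wrist view shows the square tube, large pipe and small pipe in theirs, and the side view shows the flat duct in its nest. The jar and tape are where they were, and the gripper is clear.

```bash
python3 -c "
from bench import job_done
print(job_done())"
```

```text
the job is handed in; nothing more can be done
None
```

All four offcuts stand upright in their matching nests and are released, the jar and tape were left alone, and the job was handed in at about 29 s.

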